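# Twist-lock a sensor pod into the test rail

## Robot

A 6-joint arm with a two-finger parallel gripper is mounted at the origin on the work surface. World frame = base frame: x ahead of the robot, y to its left, z up, the work surface at z = 0. Lengths are in m, angles in degrees, forces in N, time in s.
With the tool pointing down it reaches from about 0.375 to 0.975 m from the base axis. Payload 3.8 kg.
Tool frame: the origin (TCP) lies at the very end of the fingers, on their centre line; the grasp point (between the pads) lies behind it (env.grasp_offset is the x of the grasp point in the tool frame, in m); x points along the fingers, y is the direction in which the jaws open and shut, and the axes are right-handed (so a half turn about x gives the same grasp; the last joint's range is limited). The gripper opens to 85 mm and grips with 20 to 120 N. Pads are 22 mm wide; open, the fingers measure 114 mm over their backs; the gripper's body (76 mm by 85 mm) begins 54 mm behind the grasp point. The pads swing forward as they close: fully open they stand 13 mm farther back than shut.
Start: joints at [-71.614, 15.12, 91.902, -0, 72.978, -2.114], TCP at [0.236, -0.632, 0.21] pointing down, gripper open.
Joint ranges: [-150.88, 150.88], [-54.13, 125.18], [17.81, 147.31], [-75.09, 255.09], [0, 152.58], [-146.25, 146.25]. Speed limits (degrees/s): [147.25, 147.25, 180, 180, 180, 180].

## Interface

Orientations are given as [roll, pitch, yaw] about the fixed x, y, z axes, in that order (R = Rz(yaw) Ry(pitch) Rx(roll)).
In Python, from rig import readout, viewer, env gives the robot as it stands.
- The arm moves only by the tool servo_tool, never from a script. Its argument "moves" is a list of rows, each a list of 5 numbers: the opening, from 0 (shut) to 1 (fully open), then the shift along the tool's x, y, z normalised to -1 to 1, where 1 is 300 mm, then the turn about the tool's x normalised to -1 to 1, where 1 is 0.5 rad. In form: [[grip, tx, ty, tz, turn], ...]. A call has 1 to 12 rows; each row is the pose to reach, as a shift and turn from the pose commanded when the call began, along the tool's axes at that moment; what a row does not reach only later rows make up. A row lasts 1/12 s, in which the tool goes at most 41.7 mm and 7.16 degrees, less where a joint would pass 70% of its speed; a pose out of reach is approached as far as the arm can. A call with a number of a shift or a turn outside -1 to 1 is refused whole. A call with a gripper value outside its range is refused whole. The fingers move at their own pace and stop on an object; "grip_force" is the grip in N (left out, the last holds). Time passes only in rows, so rows that repeat a pose let the fingers close. It gives the time, the measured TCP pose, the force and the opening at its end, in the units of the state.
- readout.observe(): the state, without advancing time (a new reading comes with each control period).
- viewer.grab_frame(name): name is "side" or "top" or "wrist"; returns the picture (480x640x3 uint8, blue, green, red); there is no depth.
- viewer.camera_info(name): a dict with "fx", "fy", "cx", "cy" (pixels), "distortion" ([k1, k2, p1, p2, k3] as OpenCV has them; the pictures are not rectified), "eye" and "rotation" of the camera in the world. Camera axes: x right, y down, z forward; pixel columns grow to the right and rows downward; lengths in m; the calibration is good to about 2 mm. A picture is of the moment at which its call begins: read the wrist's pose just before it. camera_info takes no time and is no camera call; for the wrist camera it gives the pose at the moment of the call.
- env.hand_in(): hands the job in, once; it reports no verdict.
The state is a dict: "t": time; "joints": joint angles; "qd": joint speeds; "joint_torque": joint torques, N m; "ee_pos": TCP position; "eef_rot": TCP orientation; "force": force on the tool from outside, world axes, zero at the start; "moment": the same for the moment, N m; "grip_width": finger opening in m.
Only numpy, scipy, OpenCV 4.12 (cv2) and the standard library are available. Lean on these libraries where they do the work, as an engineer would, in place of code of your own. Each camera call takes 0.05 s, during which the arm holds its last target.

## Task

Take the white sensor pod out of the blue ring stand, drop its T-shaped foot through the slot of the aluminium test rail, push it down gently against the rail's spring and twist it a quarter turn so that the foot locks crosswise under the lips, then let go. The slot's exact place across the fixture is not known, so touch down slowly and feel for it, never load the fixture with more than 50 N, knocks included, and leave the screwdriver, the jar and the disc gauge where they are.

Things in the scene. Friction and masses are not known exactly. Their poses are not given: they have to be found in the camera images.
- pod_grip (a point): Centre of the square white grip of the loose sensor pod (about 0.14 kg): 32 x 32 mm, 44 mm tall, sides along its x and y, z up; on top a black cell with a red stripe along x. Under the grip: grey flange, diameter 50, 5 mm thick, underside 27 mm below this point; then a neck, diameter 9, 12 mm long; then the foot bar. Starts upright, flange on the ring stand, facing any way.
- pod_foot (a point): Centre of the pod's steel foot bar: 30 mm long along x (under the red stripe; ends alike), 10 mm wide along y, 7 mm thick. On the pod's axis, 42.5 mm below the grip's centre; the bar's underside is 46 mm below the grip's centre, its top 39 mm.
- fixture: Test fixture fixed to the table: blue plate 140 x 100 x 12 mm under an aluminium rail that runs along x, 120 long, 52 wide, 50 tall, black end caps. Origin at the centre of the plate's underside; z up. The rail is clamped and will not move, but its slot may lie up to 8 mm to either side (along y) of the origin: this is NOT in the measured pose and must be felt or seen.
- lip_level (a point): Point of the fixture 50 mm above its origin, level with the tops of the rail's two lips (not on the slot's true centre line: see the fixture). Lips 6 mm thick; open slot between them 12.5 mm wide along the rail's whole length; cavity below 40 mm wide. The foot bar can turn, either way and without a stop, once its underside is over 13 mm below this level; at 19 mm the flange lands.
- spring_level (a point): Point of the fixture 41 mm above its origin, level with the top of the orange sprung strip inside the slot, which runs the rail's whole length. It yields from about 4 N, plus 0.7 N per mm: about 7 N when the bar is just below the lips, 11 N when the flange lands. Once turned and let go, it lifts the pod till the bar bears on the lips from below: locked, foot centre 40.5 mm above the fixture's origin.
- nest: Blue ring stand fixed to the table, outer diameter 72, hole diameter 37, 35 mm tall; origin at the centre of its underside. The pod starts in it.
- driver: Bystander: loose screwdriver 160 mm long, about 25 mm high, lying on the mat along x between the stand and the fixture; leave it alone.
- jar: Bystander: small amber jar, diameter 48, height 65 mm, origin under its centre; leave it alone.
- gauge: Bystander: small grey disc on a stem with a round steel base, diameter 56, about 90 mm tall, origin under its base; leave it alone.
Not all that is in view belongs to the job. What is shaped like the part that bears pod_grip but pink is not meant. There is more than one size of the fixture; the one meant has the size given above.

How it is judged (in metres and radians):
On the way, in this order (a step that is already met when the one before it is completed fails the run):
1. the foot bar has dropped through the slot, below the lips, still lying along the slot (z of pod_foot in the frame of fixture between 0.03 and 0.0405 m and angle between the x axis of pod_foot and the x axis of fixture, either way round below 0.4 rad and x of pod_foot in the frame of fixture between -0.06 and 0.06 m and y of pod_foot in the frame of fixture between -0.012 and 0.012 m), for 0.05 s.
2. the foot bar has been turned crosswise under the lips (z of pod_foot in the frame of fixture below 0.043 m and angle between the x axis of pod_foot and the y axis of fixture, either way round below 0.3 rad), for 0.1 s.
At the end, for the whole second after the job is handed in: The pod is released and at rest, upright within 7 degrees, in the rail, its foot bar lying across the slot (within 17 degrees of square to the rail) and held up under the lips by the spring (foot centre 38 to 43 mm above the fixture's origin) (all of step 2 and z of pod_foot in the frame of fixture above 0.038 m and x of pod_foot in the frame of fixture between -0.06 and 0.06 m and y of pod_foot in the frame of fixture between -0.012 and 0.012 m and angle between pod_foot's own z axis and vertical below 0.12 rad and linear speed of pod below 0.02 m/s and angular speed of pod below 0.2 rad/s); the robot touches nothing.
It fails at once if the fixture or its rail is borne on with more than 50 N (contact force between any of pod, the fingers, the arm and fixture above 50 N).
It fails at once if the screwdriver, the jar or the disc gauge is shifted by more than 15 mm (distance of any of driver, jar, gauge from where it was at the start of the episode above 0.015 m).
It also fails if it takes over 64 s, if anything falls off the work surface, if the arm or the gripper's body presses on something with over 40 N, if the wrist force passes 120 N, or if a joint passes its speed limit or range.

## Working session

There is one attempt and no reset: what is moved stays moved. The work goes in short steps, Python scripts to look and compute and a tool call to move; the robot and the scene stay as the last step left them, time stands still between calls to the robot, and variables do not carry over. Pictures are saved under pics/ and viewed, and the job is handed in when it is done.

Besides the shell and the picture viewer there is one more tool, called after "Request:" as name(argument=value, ...), one argument or row to a line, values as JSON. servo_tool: Moves the arm, as the interface text tells. Its arguments: {"type":"object","properties":{"moves":{"type":"array","items":{"type":"array","items":{"type":"number","minimum":-1,"maximum":1}}},"grip_force":{"type":"number"}},"required":["moves"]}

```bash
ls; mkdir -p pics
python3 - <<'E'
from rig import readout, viewer, env
import cv2
print(readout.observe(), env.grasp_offset)
for n in ("side","top","wrist"):
    print(n, viewer.camera_info(n))
    cv2.imwrite(f"pics/{n}0.png", viewer.grab_frame(n))
E
```

```text
pics
{'t': 0.0, 'joints': array([-7.16134557e+01,  1.51695505e+01,  9.19824804e+01, -7.86279030e-05,
        7.29763108e+01, -2.11420674e+00]), 'qd': array([ 0.04927694, -0.02862818, -0.00998536,  0.0445311 , -0.11335948,
       -0.06768122]), 'joint_torque': array([ 1.35591985e-03, -5.15116167e+01, -3.67305493e+01,  1.58924595e-04,
        1.29567058e-02,  2.46363902e-05]), 'ee_pos': array([ 0.23614907, -0.63150802,  0.2085459 ]), 'eef_rot': array([-92.08066588,  89.87165826, 108.4201083 ]), 'force': array([-0.30947074,  0.80640333, -0.13173316]), 'moment': array([0.00856541, 0.01896911, 0.00771036]), 'grip_width': 0.08569766304153863} -0.0187
side {'fx': 492.46931215083663, 'fy': 492.46931215083663, 'cx': 318.7610260201052, 'cy': 243.78012699002258, 'distortion': array([0.03962751, 0.        , 0.        , 0.        , 0.        ]), 'eye': array([0.28410797, 0.84840769, 0.77822237]), 'rotation': array([-129.31523201,   -0.66745904, -166.20879239])}
top {'fx': 436.5329009176736, 'fy': 436.5329009176736, 'cx': 329.0381778053392, 'cy': 238.49470467830744, 'distortion': array([0.02744846, 0.        , 0.        , 0.        , 0.        ]), 'eye': array([0.43634129, 0.0054852 , 0.97406957]), 'rotation': array([-177.51330112,   -1.78822304,  -90.72703952])}
wrist {'fx': 342.9051642639156, 'fy': 342.9051642639156, 'cx': 320.3311598961185, 'cy': 238.35717269444817, 'distortion': array([-0.03065367,  0.        ,  0.        ,  0.        ,  0.        ]), 'eye': array([ 0.30182439, -0.6079661 ,  0.37395621]), 'rotation': array([ 1.64175538e+02,  1.11843260e-01, -6.94095771e+01])}
```

View pics/side0.png

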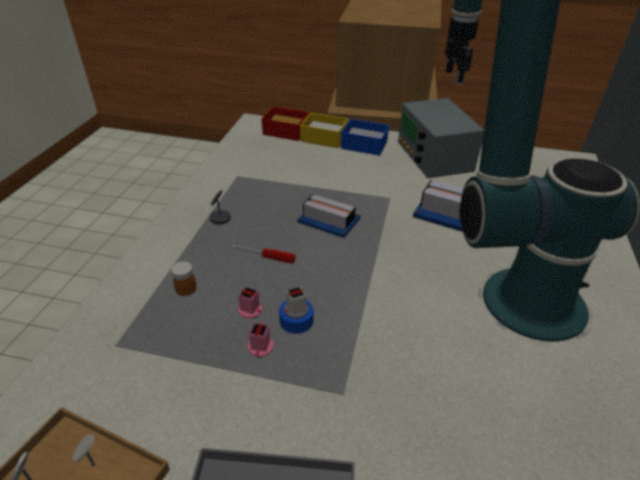

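View pics/top0.png

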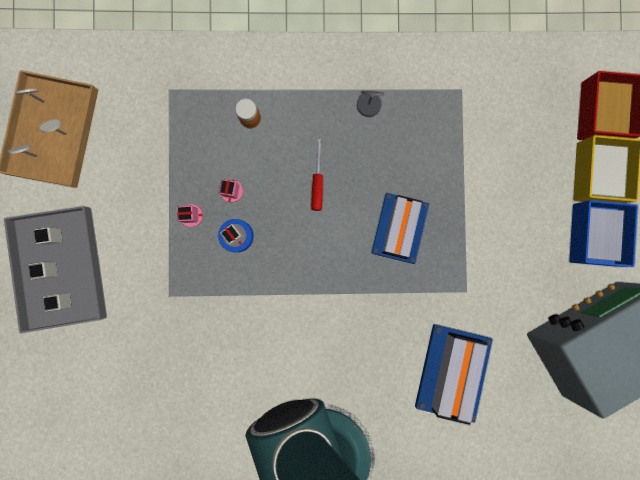

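View pics/wrist0.png

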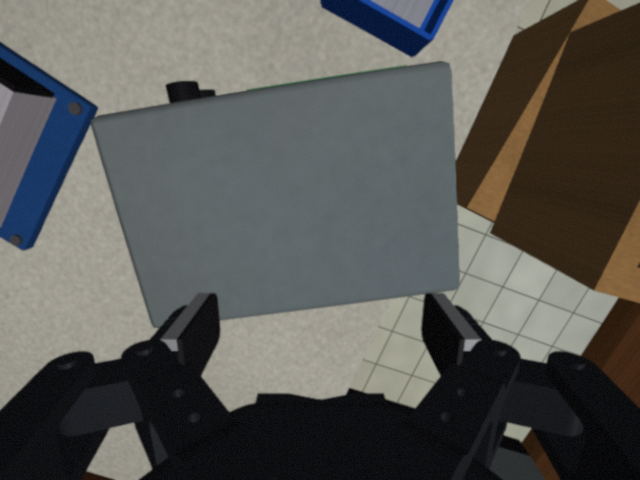

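Top view: the white pod in the blue ring is at about (235,235). Pink decoys are at (230,188) and (188,214). There are two fixture candidates, at (401,228) and (454,374). Next I'll measure both and view crops.

```bash
cat > h.py <<'E'
import numpy as np, cv2
from scipy.spatial.transform import Rotation as R
def Rm(rpy): return R.from_euler('xyz', rpy, degrees=True).as_matrix()
def ray(info,px):
    px=np.asarray(px,float).reshape(-1,1,2)
    K=np.array([[info['fx'],0,info['cx']],[0,info['fy'],info['cy']],[0,0,1]])
    u=cv2.undistortPoints(px,K,np.array(info['distortion'])).reshape(-1,2)
    d=np.c_[u,np.ones(len(u))]@Rm(info['rotation']).T
    return np.array(info['eye']),d
def onplane(info,px,z):
    e,d=ray(info,px); return e+d*((z-e[2])/d[:,2])[:,None]
def proj(info,P):
    K=np.array([[info['fx'],0,info['cx']],[0,info['fy'],info['cy']],[0,0,1]])
    M=Rm(info['rotation']).T
    return cv2.projectPoints(np.asarray(P,float).reshape(-1,3),cv2.Rodrigues(M)[0],-M@np.array(info['eye']),K,np.array(info['distortion']))[0].reshape(-1,2)
E
python3 - <<'E'
from rig import viewer
from h import *
info=viewer.camera_info('top'); im=cv2.imread('pics/top0.png')
hsv=cv2.cvtColor(im,cv2.COLOR_BGR2HSV)
m=cv2.inRange(hsv,(100,120,40),(125,255,255))
cs,_=cv2.findContours(m,cv2.RETR_EXTERNAL,cv2.CHAIN_APPROX_NONE)
for c in cs:
    if cv2.contourArea(c)<300: continue
    r=cv2.minAreaRect(c); b=cv2.boxPoints(r)
    P=onplane(info,b,0.012)
    print(r, P[:,:2].round(4).tolist(), np.linalg.norm(P-np.roll(P,1,0),axis=1).round(4), P.mean(0).round(4))
m=cv2.inRange(hsv,(8,150,120),(22,255,255))
cs,_=cv2.findContours(m,cv2.RETR_EXTERNAL,cv2.CHAIN_APPROX_NONE)
for c in cs:
    if cv2.contourArea(c)<100: continue
    r=cv2.minAreaRect(c); b=cv2.boxPoints(r); P=onplane(info,b,0.041)
    print('orange',r,P[:,:2].round(4).tolist(),P.mean(0).round(4))
a=cv2.resize(im[180:290,200:280],None,fx=5,fy=5,interpolation=cv2.INTER_CUBIC)
b=cv2.resize(im[180:290,360:440],None,fx=5,fy=5,interpolation=cv2.INTER_CUBIC)
cv2.imwrite('pics/crop1.png',np.hstack([a,b]))
print(a.shape)
E
```

```text
((452.6029968261719, 372.6673889160156), (60.49928283691406, 85.60694885253906), 13.392498016357422) [[0.1086, -0.2035], [0.2869, -0.2516], [0.2546, -0.3808], [0.0766, -0.3311]] [0.1316 0.1847 0.1332 0.1848] [ 0.1817 -0.2917  0.012 ]
((235.5, 235.0), (32.0, 35.0), 90.0) [[0.5232, 0.2176], [0.5225, 0.1415], [0.4522, 0.1419], [0.4532, 0.2178]] [0.0701 0.0761 0.0703 0.0759] [0.4878 0.1797 0.012 ]
((603.3579711914062, 232.77239990234375), (64.93579864501953, 64.1248779296875), 3.5763344764709473) [[0.4178, -0.5576], [0.5605, -0.5717], [0.5498, -0.7161], [0.4072, -0.7011]] [0.1439 0.1434 0.1448 0.1433] [ 0.4838 -0.6366  0.012 ]
((399.951171875, 227.98822021484375), (44.74930191040039, 62.41437530517578), 13.570433616638184) [[0.4445, -0.1172], [0.579, -0.1521], [0.5546, -0.2489], [0.4201, -0.2133]] [0.0991 0.139  0.0998 0.1391] [ 0.4995 -0.1829  0.012 ]
orange ((462.0780334472656, 378.30242919921875), (6.285872936248779, 75.15110778808594), 12.094758033752441) [[0.1024, -0.277], [0.2548, -0.3152], [0.2518, -0.3283], [0.0995, -0.2899]] [ 0.1771 -0.3026  0.041 ]
orange ((402.7296142578125, 226.93560791015625), (4.817707061767578, 53.3653678894043), 13.392496109008789) [[0.4452, -0.1637], [0.5569, -0.1926], [0.5543, -0.2027], [0.4427, -0.1738]] [ 0.4998 -0.1832  0.041 ]
orange ((613.5968627929688, 107.30516052246094), (33.565521240234375, 49.37849044799805), 4.635463237762451) [[0.7055, -0.607], [0.8138, -0.6189], [0.8069, -0.6918], [0.6986, -0.6796]] [ 0.7562 -0.6493  0.041 ]
(550, 400, 3)
```

View pics/crop1.png

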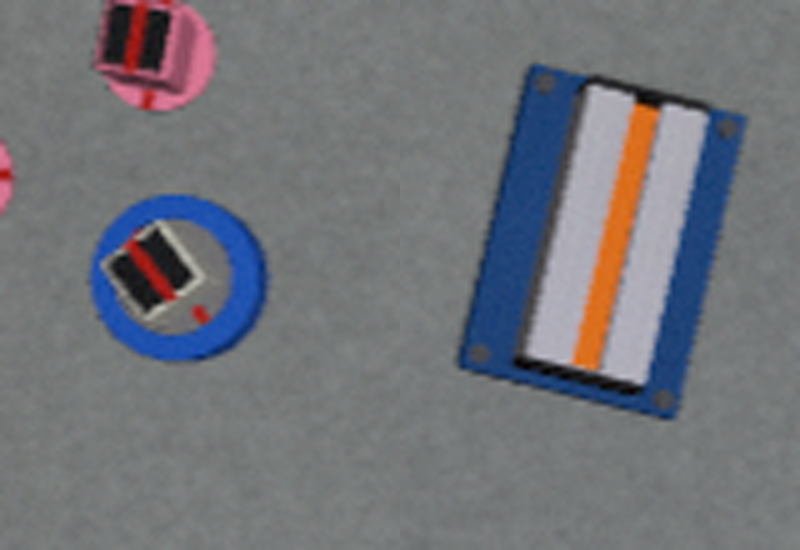

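The fixture on the mat at (401,228) measures 139 x 99 mm, so it matches. The one at (454,374) is 185 x 132 mm and is not the one meant. The white grip in the blue ring at about (233,233) is the pod. I'll look at the slot with the wrist camera on the way.

```bash
cat >> h.py <<'E'
def move_to(o,target,turn_deg=None):
    M=Rm(o['eef_rot']); d=np.array(target)-o['ee_pos']
    t=M.T@d
    print('tool y world',M[:,1].round(3),'yaw',np.degrees(np.arctan2(M[1,1],M[0,1])).round(2),'z',M[:,2].round(3))
    print('shift mm',(t*1000).round(1),'norm',(t/0.3).round(4))
E
python3 - <<'E'
from rig import viewer,readout
from h import *
o=readout.observe()
w=viewer.camera_info('wrist'); M=Rm(o['eef_rot'])
print('cam in tool',M.T@(w['eye']-o['ee_pos']))
print('cam z in tool',M.T@Rm(w['rotation'])[:,2])
move_to(o,[0.4995,-0.183,0.21])
# pod stripe
info=viewer.camera_info('top'); im=cv2.imread('pics/top0.png'); hsv=cv2.cvtColor(im,cv2.COLOR_BGR2HSV)
red=(cv2.inRange(hsv,(0,130,80),(8,255,255))|cv2.inRange(hsv,(170,130,80),(180,255,255)))
red[:,:218]=0;red[:,255:]=0;red[:215]=0;red[256:]=0
cs,_=cv2.findContours(red,cv2.RETR_EXTERNAL,cv2.CHAIN_APPROX_NONE)
for c in cs: print(cv2.contourArea(c),c.reshape(-1,2).mean(0),cv2.minAreaRect(c))
E
```

```text
cam in tool [-0.16529981  0.00055145 -0.06977006]
cam z in tool [9.62089705e-01 5.34194114e-04 2.72732678e-01]
tool y world [ 0.35  -0.937 -0.002] yaw -69.5 z [-0.937 -0.35  -0.   ]
shift mm [  -0.6 -328.  -403.8] norm [-0.0019 -1.0934 -1.3459]
3.5 [239.71428571 242.28571429] ((239.6999969482422, 242.40000915527344), (3.130495071411133, 1.7888542413711548), 63.43495178222656)
27.5 [229.76 233.72] ((229.75999450683594, 233.68002319335938), (13.600000381469727, 2.799999952316284), 53.13010025024414)
```

Request:
servo_tool(
  moves=[
    [1,0,-0.11,-0.135,0],
    [1,0,-0.2,-0.25,0],
    [1,0,-0.29,-0.36,0],
    [1,0,-0.38,-0.47,0],
    [1,0,-0.46,-0.57,0],
    [1,0,-0.55,-0.68,0],
    [1,0,-0.64,-0.79,0],
    [1,0,-0.73,-0.9,0],
    [1,0,-0.81,-1,0],
    [1,0,-0.9,-1,0],
    [1,0,-1,-1,0],
    [1,0,-1,-1,0],
  ],
)

```text
t: 1.15
ee_pos: [0.4106, -0.2411, 0.2089]
eef_rot: [-74.0, 89.8, 126.7]
force: [-0.2, 0.5, -0.4]
grip_width: 0.0853
```

Run:
```python
from rig import viewer,readout
from h import *
o=readout.observe(); print(o['t'],o['ee_pos'],o['joints'].round(1))
move_to(o,[0.4995,-0.183,0.21])
w=viewer.camera_info('wrist');np.save('w1.npy',w,allow_pickle=True)
cv2.imwrite('pics/wrist1.png',viewer.grab_frame('wrist'))
```

```text
1.15 [ 0.41061302 -0.24111296  0.20891645] [-3.350e+01 -6.600e+00  1.153e+02  1.000e-01  7.160e+01  3.580e+01]
tool y world [ 0.354 -0.935 -0.004] yaw -69.27 z [-0.935 -0.354  0.001]
shift mm [  -1.1  -22.9 -103.7] norm [-0.0037 -0.0763 -0.3457]
```

View pics/wrist1.png

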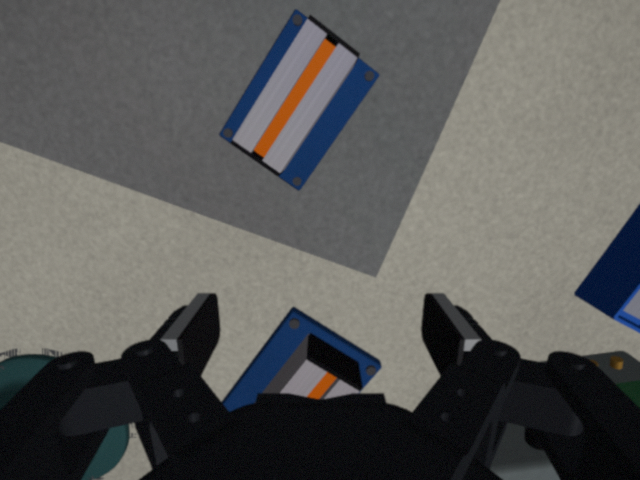

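Request:
servo_tool(
  moves=[
    [1,0.05,-0.03,-0.1,0],
    [1,0.1,-0.06,-0.2,0],
    [1,0.15,-0.08,-0.3,0],
    [1,0.18,-0.08,-0.3,0],
    [1,0.18,-0.08,-0.3,0],
    [1,0.18,-0.08,-0.3,0],
  ],
)

```text
t: 1.7
ee_pos: [0.4874, -0.1928, 0.155]
eef_rot: [-28.6, 89.9, 171.9]
force: [-0.1, 0.1, -0.0]
grip_width: 0.0852
```

Run:
```python
from rig import viewer,readout
from h import *
o=readout.observe(); print(o['t'],o['ee_pos'],o['joints'].round(1))
move_to(o,[0.4995,-0.183,0.21])
w=viewer.camera_info('wrist');print(w['eye']);np.save('w2.npy',w,allow_pickle=True)
cv2.imwrite('pics/wrist2.png',viewer.grab_frame('wrist'))
```

```text
1.7 [ 0.48744686 -0.19277464  0.15497649] [-24.3   1.3 113.6  -0.   65.2  45.2]
tool y world [ 0.35  -0.937 -0.001] yaw -69.5 z [-0.937 -0.35   0.002]
shift mm [-55.   -5.  -14.6] norm [-0.1835 -0.0167 -0.0487]
[ 0.55340973 -0.16888524  0.32012036]
```

View pics/wrist2.png

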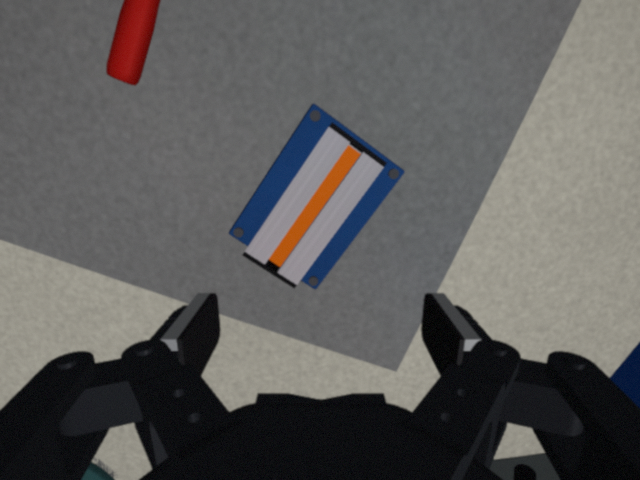

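```bash
cat > slot.py <<'E'
from h import *
def slot(im,w,box,gray=None):
    hsv=cv2.cvtColor(im,cv2.COLOR_BGR2HSV)
    M=np.zeros(im.shape[:2],np.uint8);x0,y0,x1,y1=box;M[y0:y1,x0:x1]=255
    bl=cv2.inRange(hsv,(100,120,30),(125,255,255))&M
    org=cv2.inRange(hsv,(6,120,70),(24,255,255))&M
    wh=cv2.inRange(hsv,(0,0,110),(180,60,255))&M
    out={}
    c=max(cv2.findContours(bl|org|wh,cv2.RETR_EXTERNAL,cv2.CHAIN_APPROX_NONE)[0],key=cv2.contourArea)
    b=cv2.boxPoints(cv2.minAreaRect(np.vstack([q for q in cv2.findContours(bl,cv2.RETR_EXTERNAL,cv2.CHAIN_APPROX_NONE)[0] if cv2.contourArea(q)>20])))
    P=onplane(w,b,.012); print('plate',P.mean(0).round(4),np.linalg.norm(P-np.roll(P,1,0),axis=1).round(4))
    e=[P[i]-P[i-1] for i in range(4)]; L=max(e,key=np.linalg.norm); yaw=np.degrees(np.arctan2(L[1],L[0]))
    yaw=(yaw+90)%180-90; print('plate yaw',yaw.round(2))
    o=P.mean(0)[:2]
    c=max(cv2.findContours(org,cv2.RETR_EXTERNAL,cv2.CHAIN_APPROX_NONE)[0],key=cv2.contourArea).reshape(-1,2)
    for z in (.05,.044,.041):
        Q=onplane(w,c,z)[:,:2]
        r=cv2.minAreaRect((Q*1000).astype(np.float32)); bb=cv2.boxPoints(r)/1000
        ee=[bb[i]-bb[i-1] for i in range(4)]; l=max(ee,key=np.linalg.norm); oy=(np.degrees(np.arctan2(l[1],l[0]))+90)%180-90
        a=np.radians(oy); n=np.array([-np.sin(a),np.cos(a)]); t=np.array([np.cos(a),np.sin(a)])
        s=(Q-o)@n; u=(Q-o)@t; k=abs(u)<.045
        lo=np.median(s[k&(s<np.median(s[k].reshape(-1)))]); hi=np.median(s[k&(s>np.median(s[k]))])
        m=s[k].mean();lo=np.median(s[k&(s<m)]);hi=np.median(s[k&(s>m)])
        print(z,'yaw',oy.round(2),'slot y range rel plate',lo.round(4),hi.round(4),'mid world',(o+n*(lo+hi)/2).round(4))
    print('cam side',(np.array(w['eye'])[:2]-o)@n)
E
python3 - <<'E'
from slot import *
from rig import viewer
slot(cv2.imread('pics/wrist2.png'),np.load('w2.npy',allow_pickle=True).item(),(200,90,420,300))
print();slot(cv2.imread('pics/top0.png'),viewer.camera_info('top'),(360,185,440,270))
E
```

```text
plate [ 0.5008 -0.1841  0.012 ] [0.1085 0.1379 0.0979 0.1449]
plate yaw -10.82
0.05 yaw -14.41 slot y range rel plate -0.0023 0.0087 mid world [ 0.5016 -0.181 ]
0.044 yaw -14.41 slot y range rel plate -0.003 0.0083 mid world [ 0.5014 -0.1815]
0.041 yaw -14.41 slot y range rel plate -0.0033 0.0081 mid world [ 0.5014 -0.1818]
cam side 0.027816898627775394

plate [ 0.4995 -0.1829  0.012 ] [0.0991 0.139  0.0998 0.1391]
plate yaw -14.83
0.05 yaw -14.52 slot y range rel plate -0.0029 0.0055 mid world [ 0.4998 -0.1816]
0.044 yaw -14.52 slot y range rel plate -0.004 0.0045 mid world [ 0.4996 -0.1826]
0.041 yaw -14.52 slot y range rel plate -0.0046 0.004 mid world [ 0.4994 -0.1831]
cam side 0.16647267238102914
```

Run:
```python
from rig import viewer,readout
from h import *
o=readout.observe(); i=viewer.camera_info('top')
c=np.array([229.76,233.7]); d=6*np.array([.6,.8])
P=onplane(i,[c,c-d,c+d],.087); print(P.round(4), np.degrees(np.arctan2(*(P[1]-P[2])[[1,0]])))
print('nest top c',onplane(i,[[235.5,235]],.02))
move_to(o,[P[0][0],P[0][1],.17])
```

```text
[[0.4865 0.1777 0.087 ]
 [0.4963 0.1849 0.087 ]
 [0.4767 0.1705 0.087 ]] 36.23867738379874
nest top c [[0.4873154  0.17834497 0.02      ]]
tool y world [ 0.349 -0.937 -0.   ] yaw -69.54 z [-0.937 -0.349  0.001]
shift mm [ -14.2 -347.9 -128.4] norm [-0.0474 -1.1596 -0.428 ]
```

Request:
servo_tool(
  moves=[
    [1,-0.06,-0.12,-0.045,-0.15],
    [1,-0.06,-0.25,-0.09,-0.3],
    [1,-0.06,-0.37,-0.14,-0.45],
    [1,-0.06,-0.5,-0.19,-0.58],
    [1,-0.06,-0.62,-0.23,-0.58],
    [1,-0.06,-0.74,-0.28,-0.58],
    [1,-0.06,-0.87,-0.32,-0.58],
    [1,-0.06,-1,-0.37,-0.58],
    [1,-0.06,-1,-0.4,-0.58],
    [1,-0.06,-1,-0.43,-0.58],
    [1,-0.06,-1,-0.43,-0.58],
    [1,-0.06,-1,-0.43,-0.58],
  ],
)

```text
t: 2.75
ee_pos: [0.5048, 0.1324, 0.1744]
eef_rot: [105.5, 90.0, -37.4]
force: [-0.9, -0.8, 1.0]
grip_width: 0.0856
```

Run:
```python
from rig import viewer,readout
from h import *
o=readout.observe(); print(o['t'],o['ee_pos'],o['joints'].round(1))
move_to(o,[0.4865,0.1777,0.173])
w=viewer.camera_info('wrist');print(w['eye']);np.save('w3.npy',w,allow_pickle=True)
cv2.imwrite('pics/wrist3.png',viewer.grab_frame('wrist'))
```

```text
2.75 [0.50479252 0.13241286 0.17440066] [ 1.200e+01 -1.000e-01  1.128e+02 -0.000e+00  6.720e+01  6.500e+01]
tool y world [ 0.602 -0.799  0.001] yaw -52.99 z [-0.799 -0.602 -0.   ]
shift mm [  1.4 -47.2 -12.7] norm [ 0.0046 -0.1573 -0.0422]
[0.56068797 0.17384514 0.33970825]
```

View pics/wrist3.png

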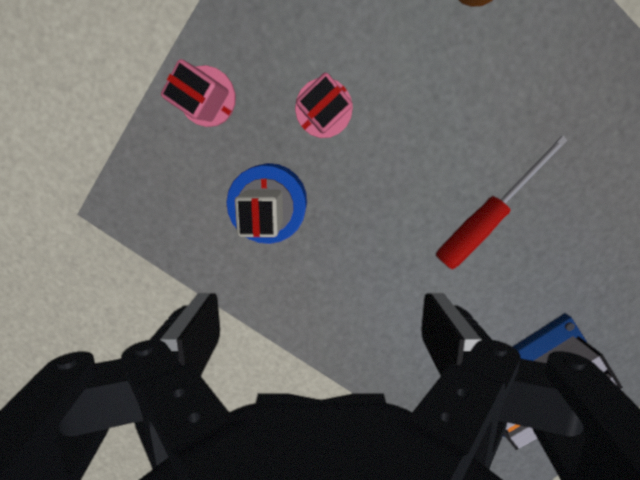

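Request:
servo_tool(
  moves=[
    [1,0,-0.08,-0.02,0],
    [1,0,-0.157,-0.04,0],
    [1,0,-0.157,-0.04,0],
    [1,0,-0.157,-0.04,0],
  ],
)

```text
t: 3.13
ee_pos: [0.4849, 0.1777, 0.1738]
eef_rot: [29.1, 90.0, -113.8]
force: [-0.7, 0.9, 0.5]
grip_width: 0.0854
```

Run:
```python
from rig import viewer,readout
from h import *
o=readout.observe(); print(o['t'],o['ee_pos'],o['joints'].round(1))
w=viewer.camera_info('wrist');print(w['eye']);np.save('w4.npy',w,allow_pickle=True)
im=viewer.grab_frame('wrist')
cv2.imwrite('pics/wrist4.png',im)
crop=im[140:300,230:430]
cv2.imwrite('pics/crop4.png',cv2.resize(crop,None,fx=4,fy=3.75,interpolation=cv2.INTER_CUBIC) if 0 else cv2.resize(crop,(750,600),interpolation=cv2.INTER_CUBIC))
```

```text
3.1333 [0.48489167 0.17774443 0.17384012] [ 17.4  -0.6 113.4  -0.   67.2  70.3]
[0.54086937 0.21926276 0.33910243]
```

View pics/crop4.png

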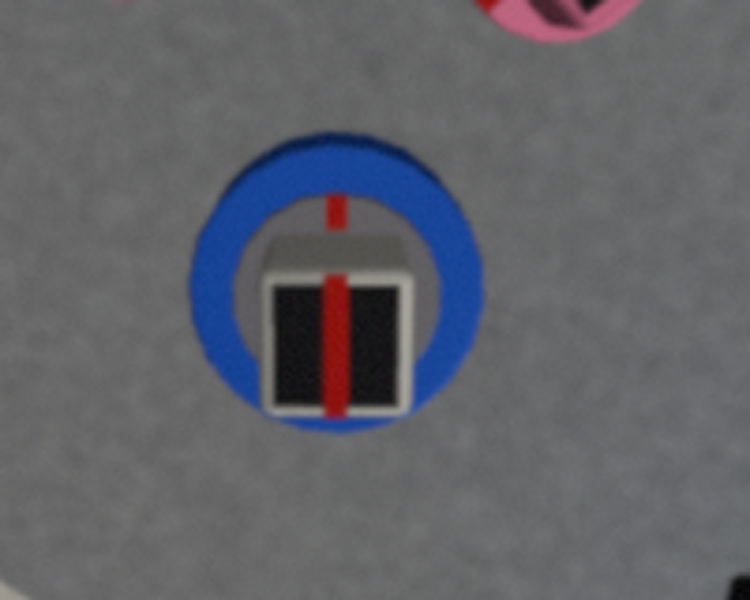

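Run:
```python
from rig import viewer,readout
from h import *
o=readout.observe(); w=np.load('w4.npy',allow_pickle=True).item(); im=cv2.imread('pics/wrist4.png')
c=np.array([[262,270],[413,270],[413,417],[262,417]])/3.75+[230,140]
P=onplane(w,c,.084); print(P.round(4),np.linalg.norm(P-np.roll(P,1,0),axis=1).round(4)); ctr=P.mean(0); print('grip top',ctr)
hsv=cv2.cvtColor(im,cv2.COLOR_BGR2HSV)
red=(cv2.inRange(hsv,(0,130,70),(8,255,255))|cv2.inRange(hsv,(170,130,70),(180,255,255)))
red[:,:305]=0;red[:,335:]=0;red[:185]=0;red[256:]=0
for q in cv2.findContours(red,cv2.RETR_EXTERNAL,cv2.CHAIN_APPROX_NONE)[0]:
    q=q.reshape(-1,2).astype(np.float32)
    if len(q)<8: continue
    print(len(q),q.mean(0),q.min(0),q.max(0)); Q=onplane(w,q,.084)[:,:2].astype(np.float32)*1000
    v=cv2.fitLine(Q,cv2.DIST_L2,0,.01,.01).ravel(); print('centre',Q.mean(0),'yaw',np.degrees(np.arctan2(v[1],v[0])))
b=cv2.inRange(hsv,(100,150,30),(125,255,255)); b[:,:250]=0;b[:,390:]=0;b[260:]=0
q=max(cv2.findContours(b,cv2.RETR_EXTERNAL,cv2.CHAIN_APPROX_NONE)[0],key=cv2.contourArea)
e=cv2.fitEllipse(q); print('ring',e,onplane(w,[e[0]],.033))
move_to(o,[ctr[0],ctr[1],.062-.0187+.002])
```

```text
[[0.4904 0.2002 0.084 ]
 [0.5088 0.176  0.084 ]
 [0.4842 0.1567 0.084 ]
 [0.4652 0.1818 0.084 ]] [0.0312 0.0305 0.0312 0.0315]
grip top [0.48715136 0.1786836  0.084     ]
81 [319.01236 231.7284 ] [316. 213.] [322. 250.]
centre [486.74005 179.3259 ] yaw 37.00553
24 [319.16666 196.     ] [317. 192.] [322. 200.]
centre [508.89478 195.948  ] yaw 37.090134
ring ((319.30462646484375, 215.9897003173828), (70.93279266357422, 74.2965316772461), 177.3733367919922) [[0.48798712 0.18014093 0.033     ]]
tool y world [ 0.603 -0.798  0.001] yaw -52.94 z [-0.798 -0.603  0.   ]
shift mm [ 1.286e+02  1.000e-01 -2.400e+00] norm [ 4.286e-01  4.000e-04 -8.000e-03]
```

Request:
servo_tool(
  moves=[
    [1,0.1,0,-0.008,0],
    [1,0.2,0,-0.008,0],
    [1,0.3,0,-0.008,0],
    [1,0.36,0,-0.008,0],
    [1,0.4,0,-0.008,0],
    [1,0.42,0,-0.008,0],
    [1,0.425,0,-0.008,0],
    [1,0.425,0,-0.008,0],
  ],
)

```text
t: 3.85
ee_pos: [0.4879, 0.1799, 0.047]
eef_rot: [154.1, 89.9, 11.2]
force: [0.5, -0.1, -0.6]
grip_width: 0.0856
```

Request:
servo_tool(
  moves=[
    [0,0,0,0,0],
    [0,0,0,0,0],
    [0,0,0,0,0],
    [0,0,0,0,0],
    [0,0,0,0,0],
    [0,0,0,0,0],
    [0,0,0,0,0],
    [0,0,0,0,0],
  ],
  grip_force=50,
)

```text
t: 4.52
ee_pos: [0.4878, 0.1807, 0.0474]
eef_rot: [166.4, 89.9, 23.5]
force: [-0.5, 0.4, 5.7]
grip_width: 0.0304
```

Run:
```python
from rig import viewer,readout
from h import *
o=readout.observe(); print(o)
cv2.imwrite('pics/side5.png',viewer.grab_frame('side')[230:370,200:400].repeat(4,0).repeat(4,1))
cv2.imwrite('pics/wrist5.png',viewer.grab_frame('wrist'))
```

```text
{'t': 4.5167, 'joints': array([1.75732628e+01, 7.66769899e+00, 1.19446073e+02, 1.20625159e-02,
       5.27935768e+01, 7.04442104e+01]), 'qd': array([-0.08591329, -0.07867752,  0.02347596, -0.0716359 ,  0.01061419,
       -0.02466701]), 'joint_torque': array([-4.39670132e-01, -3.52734554e+01, -2.85521489e+01, -1.41980415e-01,
       -2.74256570e-01, -2.99402258e-03]), 'ee_pos': array([0.48779249, 0.18067024, 0.04736117]), 'eef_rot': array([166.3714779 ,  89.90685093,  23.49324402]), 'force': array([-0.50481397,  0.41136226,  5.74594496]), 'moment': array([0.01850752, 0.12335433, 0.0072174 ]), 'grip_width': 0.03035470096957933}
```

View pics/wrist5.png

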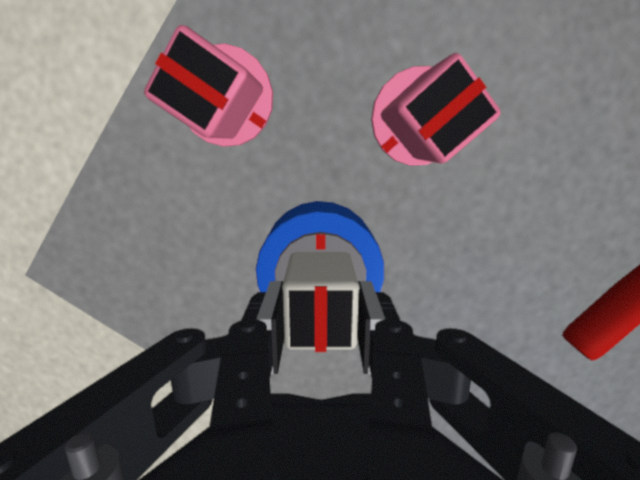

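View pics/side5.png

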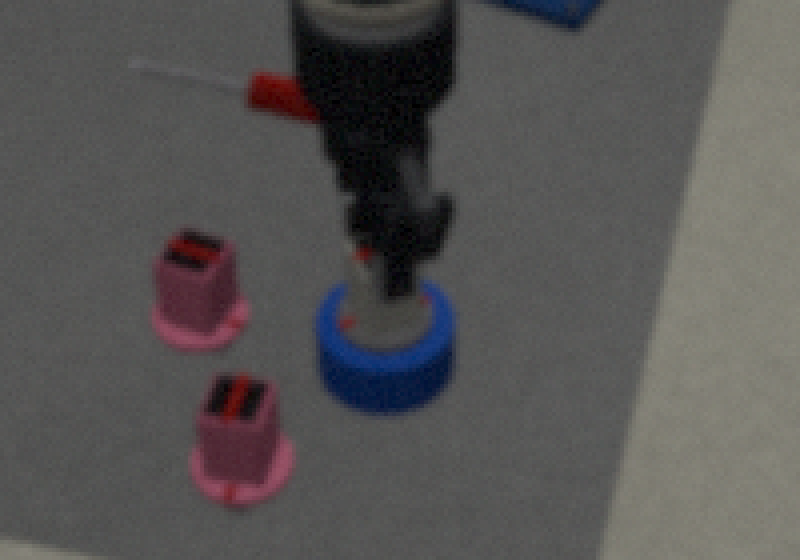

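The pod is gripped: the width is 30 mm and the jaws are across its y. Next I'll lift it and carry it toward the fixture.

Request:
servo_tool(
  moves=[
    [0,-0.05,0,0,0],
    [0,-0.15,0,0,0],
    [0,-0.28,0,0,0],
    [0,-0.4,0,0,0],
    [0,-0.45,0.05,0.04,0.1],
    [0,-0.45,0.13,0.1,0.2],
    [0,-0.45,0.23,0.18,0.3],
    [0,-0.45,0.33,0.25,0.4],
    [0,-0.45,0.43,0.32,0.5],
    [0,-0.45,0.53,0.4,0.6],
    [0,-0.45,0.61,0.46,0.7],
    [0,-0.45,0.65,0.49,0.8],
  ],
)

```text
t: 5.62
ee_pos: [0.4865, -0.0672, 0.1806]
eef_rot: [28.5, 89.9, -137.5]
force: [0.2, -0.0, -2.5]
grip_width: 0.0309
```

Run:
```python
from rig import viewer,readout
from h import *
o=readout.observe(); print(o['ee_pos'],o['joints'].round(1),o['grip_width'],o['force'])
move_to(o,[0.4915,-0.1795,0.112])
```

```text
[ 0.48649644 -0.06719095  0.180594  ] [-1.070e+01 -3.800e+00  1.157e+02 -1.000e-01  6.810e+01  6.540e+01] 0.030897721281981802 [ 0.17805533 -0.0288198  -2.52889657]
tool y world [ 0.241 -0.971  0.001] yaw -76.07 z [-0.971 -0.241  0.002]
shift mm [ 68.7 110.1  22.1] norm [0.2291 0.3672 0.0735]
```

Request:
servo_tool(
  moves=[
    [0,0,0.08,0.015,0.2],
    [0,0,0.16,0.03,0.4],
    [0,0,0.25,0.05,0.6],
    [0,0.05,0.33,0.065,0.8],
    [0,0.12,0.367,0.073,1],
    [0,0.18,0.367,0.073,1],
    [0,0.21,0.367,0.073,1],
    [0,0.21,0.367,0.073,1],
    [0,0.21,0.367,0.073,1],
  ],
)

```text
t: 6.37
ee_pos: [0.4925, -0.1754, 0.1176]
eef_rot: [-9.9, 89.9, 155.7]
force: [0.0, -0.8, -2.3]
grip_width: 0.0309
```

Run:
```python
from rig import viewer,readout
from h import *
o=readout.observe(); print(o['ee_pos'],o['joints'].round(1),o['grip_width'],o['force'])
move_to(o,[0.4915,-0.1795,0.112])
w=viewer.camera_info('wrist');print(w['eye']);np.save('w6.npy',[o,w],allow_pickle=True)
cv2.imwrite('pics/wrist6.png',viewer.grab_frame('wrist'))
```

```text
[ 0.49246213 -0.17543504  0.1175683 ] [-22.3   3.2 115.8   0.   61.1  82.1] 0.0309207923345586 [ 0.03257846 -0.80438999 -2.25216111]
tool y world [-0.249 -0.969 -0.   ] yaw -104.41 z [-0.969  0.249  0.002]
shift mm [ 5.6  4.2 -0.1] norm [ 0.0186  0.0139 -0.0003]
[ 0.56059503 -0.19312696  0.28272211]
```

View pics/wrist6.png

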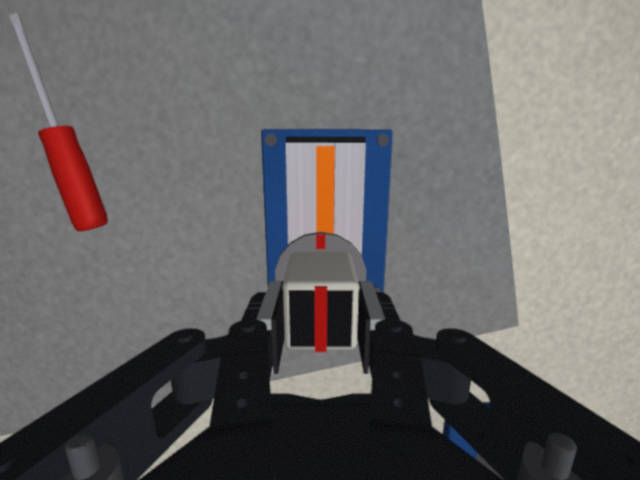

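```bash
cat > rel.py <<'E'
from h import *
def rel(im,o,w,dz=.0366):
    M=Rm(o['eef_rot']); p=o['ee_pos']; hsv=cv2.cvtColor(im,cv2.COLOR_BGR2HSV).astype(int)
    for name,rows,mask,z,wid in (('slot',range(160,228,4),lambda h:(h[:,0]>6)&(h[:,0]<24)&(h[:,1]>120),.05,0),
                             ('slot44',range(160,228,4),lambda h:(h[:,0]>6)&(h[:,0]<24)&(h[:,1]>120),.044,0),
                             ('stripe',range(295,348,4),lambda h:((h[:,0]<8)|(h[:,0]>170))&(h[:,1]>130)&(h[:,2]>70),p[2]+dz,0)):
        L=[];Rr=[]
        for r in rows:
            c=np.where(mask(hsv[r]))[0]; c=c[(c>290)&(c<350)]
            if len(c): L.append([c.min()-.5,r]);Rr.append([c.max()+.5,r])
        l=(onplane(w,L,z)-p)@M; q=(onplane(w,Rr,z)-p)@M
        mid=(l+q)/2; a=np.polyfit(mid[:,2],mid[:,1],1)
        print(name,'px',np.mean(L,0),np.mean(Rr,0),'tool y mid mm',(mid[:,1].mean()*1000).round(2),'width',((q-l)[:,1].mean()*1000).round(2),'skew deg',np.degrees(a[0]).round(2),'z mean',mid[:,2].mean().round(3))
E
python3 - <<'E'
from rel import *
o,w=np.load('w6.npy',allow_pickle=True); im=cv2.imread('pics/wrist6.png'); rel(im,o,w)
# grip top corners rough -> tool z offset
P=(onplane(w,[[286,283],[357,283],[357,351],[284,351]],o['ee_pos'][2]+.0366)-o['ee_pos'])@Rm(o['eef_rot']); print(P.round(4),P.mean(0))
E
```

```text
slot px [315.91176471 192.        ] [333.55882353 192.        ] tool y mid mm 3.15 width 12.0 skew deg -0.06 z mean -0.037
slot44 px [315.91176471 192.        ] [333.55882353 192.        ] tool y mid mm 3.22 width 12.31 skew deg -0.06 z mean -0.036
stripe px [313.57142857 321.        ] [327.42857143 321.        ] tool y mid mm 0.29 width 5.81 skew deg 0.1 z mean 0.003
[[-0.0366 -0.0137 -0.0147]
 [-0.0366  0.0151 -0.0148]
 [-0.0366  0.0161  0.017 ]
 [-0.0366 -0.0155  0.0171]] [-0.03659761  0.00049156  0.00116802]
```

Request:
servo_tool(
  moves=[
    [0,0,0.0097,0,0],
    [0,0.03,0.0097,0,0],
    [0,0.06,0.0097,0,0],
    [0,0.09,0.0097,0,0],
    [0,0.1,0.0097,0,0],
    [0,0.1,0.0097,0,0],
    [0,0.1,0.0097,0,0],
  ],
)

```text
t: 7.0
ee_pos: [0.4921, -0.1786, 0.0877]
eef_rot: [-9.0, 89.9, 156.5]
force: [-0.0, 0.6, -1.9]
grip_width: 0.0308
```

Run:
```python
from rig import viewer,readout
from rel import *
o=readout.observe(); print(o['ee_pos'],o['force'])
w=viewer.camera_info('wrist');im=viewer.grab_frame('wrist');cv2.imwrite('pics/wrist7.png',im);np.save('w7.npy',[o,w],allow_pickle=True)
rel(im,o,w)
s=viewer.grab_frame('side')[170:250,280:400]; cv2.imwrite('pics/side7.png',cv2.resize(s,None,fx=5,fy=5,interpolation=cv2.INTER_CUBIC))
```

```text
[ 0.49208822 -0.17862268  0.08771715] [-0.04888235  0.58046042 -1.88259474]
slot px [309.91176471 192.        ] [330.26470588 192.        ] tool y mid mm 0.03 width 12.06 skew deg 0.18 z mean -0.041
slot44 px [309.91176471 192.        ] [330.26470588 192.        ] tool y mid mm 0.03 width 12.42 skew deg 0.18 z mean -0.04
stripe px [313.57142857 321.        ] [327.42857143 321.        ] tool y mid mm 0.32 width 5.81 skew deg 0.1 z mean 0.003
```

View pics/wrist7.png

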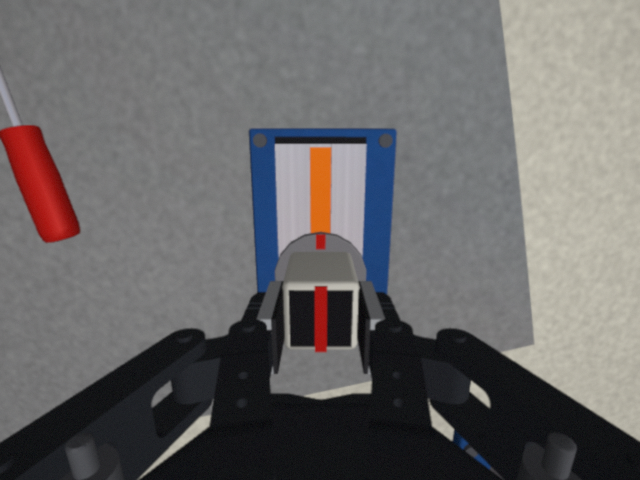

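View pics/side7.png

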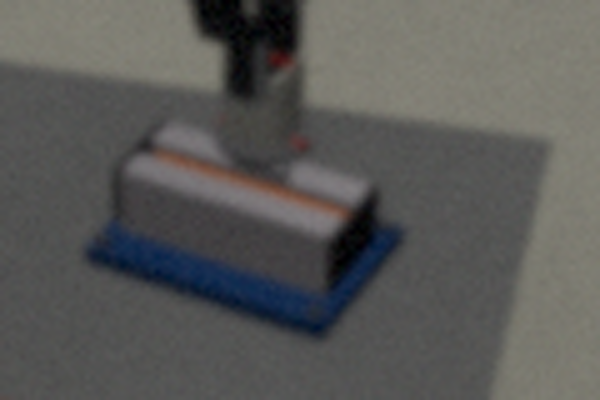

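Slot and stripe are both centred within about 0.3 mm in the wrist view (slot at columns 310–330, stripe at 314–327). Now I'll lower the pod slowly while watching the force.

Request:
servo_tool(
  moves=[
    [0,0.004,-0.001,0,0],
    [0,0.008,-0.001,0,0],
    [0,0.012,-0.001,0,0],
    [0,0.016,-0.001,0,0],
    [0,0.02,-0.001,0,0],
    [0,0.02,-0.001,0,0],
  ],
)

```text
t: 7.6
ee_pos: [0.4924, -0.1785, 0.0821]
eef_rot: [-7.3, 90.0, 158.2]
force: [0.3, -0.1, -1.7]
grip_width: 0.0307
```

Request:
servo_tool(
  moves=[
    [0,0.002,0,0,0],
    [0,0.004,0,0,0],
    [0,0.006,0,0,0],
    [0,0.006,0,0,0],
  ],
)

```text
t: 7.93
ee_pos: [0.4925, -0.1786, 0.0804]
eef_rot: [-7.5, 90.0, 158.1]
force: [-0.2, -0.3, -2.3]
grip_width: 0.031
```

Request:
servo_tool(
  moves=[
    [0,0.002,0,0,0],
    [0,0.004,0,0,0],
    [0,0.006,0,0,0],
    [0,0.006,0,0,0],
  ],
)

```text
t: 8.27
ee_pos: [0.4925, -0.1785, 0.0786]
eef_rot: [-13.0, 90.0, 152.5]
force: [0.3, 0.4, -1.4]
grip_width: 0.0309
```

Request:
servo_tool(
  moves=[
    [0,0.002,0,0,0],
    [0,0.004,0,0,0],
    [0,0.006,0,0,0],
    [0,0.006,0,0,0],
  ],
)

```text
t: 8.6
ee_pos: [0.4925, -0.1785, 0.0768]
eef_rot: [-9.2, 90.0, 156.4]
force: [-0.4, -0.1, -1.6]
grip_width: 0.0312
```

Request:
servo_tool(
  moves=[
    [0,0.002,0,0,0],
    [0,0.004,0,0,0],
    [0,0.006,0,0,0],
    [0,0.006,0,0,0],
  ],
)

```text
t: 8.93
ee_pos: [0.4925, -0.1786, 0.075]
eef_rot: [-15.0, 90.0, 150.5]
force: [0.2, 1.0, -1.6]
grip_width: 0.0311
```

Request:
servo_tool(
  moves=[
    [0,0.002,0,0,0],
    [0,0.004,0,0,0],
    [0,0.006,0,0,0],
    [0,0.006,0,0,0],
  ],
)

```text
t: 9.27
ee_pos: [0.4925, -0.1785, 0.0732]
eef_rot: [-11.2, 90.0, 154.3]
force: [-0.1, -0.1, -1.1]
grip_width: 0.0306
```

Request:
servo_tool(
  moves=[
    [0,0.002,0,0,0],
    [0,0.004,0,0,0],
    [0,0.006,0,0,0],
    [0,0.006,0,0,0],
  ],
)

```text
t: 9.6
ee_pos: [0.4928, -0.1787, 0.072]
eef_rot: [174.3, 90.0, -20.1]
force: [-1.4, 0.5, 1.1]
grip_width: 0.0306
```

The spring makes contact at TCP z = 0.072, where the estimated bar underside is 0.0406 against the expected 0.041. So the foot is in the slot, and I'll push on gently.

Request:
servo_tool(
  moves=[
    [0,0.003,0,0,0],
    [0,0.006,0,0,0],
    [0,0.009,0,0,0],
    [0,0.009,0,0,0],
  ],
)

```text
t: 9.93
ee_pos: [0.4928, -0.1787, 0.0691]
eef_rot: [170.3, 90.0, -24.2]
force: [-1.8, 0.0, 4.2]
grip_width: 0.0307
```

Request:
servo_tool(
  moves=[
    [0,0.003,0,0,0],
    [0,0.006,0,0,0],
    [0,0.006,0,0,0],
    [0,0.006,0,0,0],
  ],
)

```text
t: 10.27
ee_pos: [0.4928, -0.1787, 0.0673]
eef_rot: [170.8, 90.0, -23.6]
force: [-2.0, 0.3, 5.2]
grip_width: 0.0307
```

Request:
servo_tool(
  moves=[
    [0,0.003,0,0,0],
    [0,0.006,0,0,0],
    [0,0.009,0,0,0],
    [0,0.009,0,0,0],
  ],
)

```text
t: 10.6
ee_pos: [0.4929, -0.1787, 0.0648]
eef_rot: [176.8, 90.0, -17.7]
force: [-2.2, 2.4, 7.4]
grip_width: 0.0308
```

Run:
```python
from rig import viewer,readout
from rel import *
o=readout.observe(); print(o['ee_pos'],o['force'],o['moment'],o['joints'].round(1))
w=viewer.camera_info('wrist');im=viewer.grab_frame('wrist');cv2.imwrite('pics/wrist8.png',im)
rel(im,o,w)
P=(onplane(w,[[286,283],[357,283],[357,351],[284,351]],o['ee_pos'][2]+.0366)-o['ee_pos'])@Rm(o['eef_rot']); print(P.mean(0))
s=viewer.grab_frame('side')[170:250,280:400]; cv2.imwrite('pics/side8.png',cv2.resize(s,None,fx=5,fy=5,interpolation=cv2.INTER_CUBIC))
```

```text
[ 0.49289897 -0.17868849  0.06480144] [-2.20680891  2.35287351  7.37984306] [0.21184349 0.45602481 0.03418255] [-22.7   6.8 118.2   0.   54.9  81.8]
slot px [308.61764706 192.        ] [331.61764706 192.        ] tool y mid mm 0.05 width 12.1 skew deg 0.07 z mean -0.044
slot44 px [308.61764706 192.        ] [331.61764706 192.        ] tool y mid mm 0.04 width 12.51 skew deg 0.07 z mean -0.043
stripe px [313.57142857 321.        ] [327.42857143 321.        ] tool y mid mm 0.31 width 5.81 skew deg 0.1 z mean 0.003
[-0.03660053  0.00050891  0.00117291]
```

View pics/side8.png

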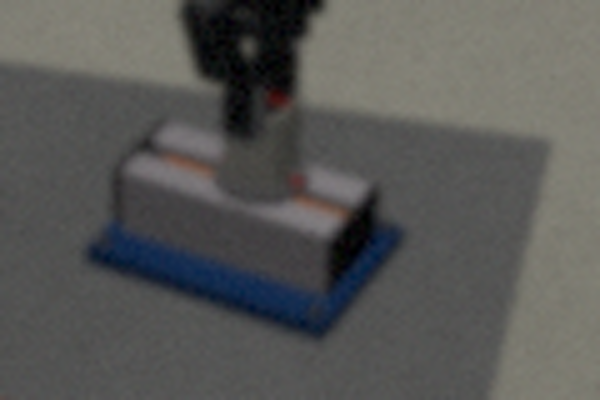

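View pics/wrist8.png

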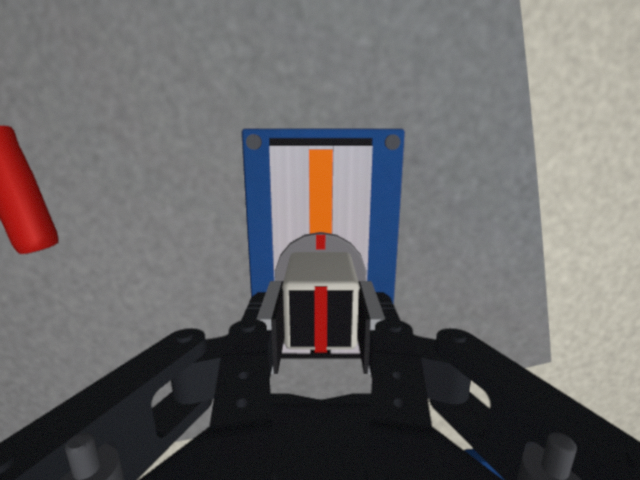

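The flange sits about 3 mm above the lips and the force fits the spring, so the bar is below the lips. Now I'll twist it in quarters of 22.5° each, with a small correction for the pod's ~1 mm offset in the grip.

Request:
servo_tool(
  moves=[
    [0,0,-0.0003,0,-0.2],
    [0,0,-0.0006,0,-0.4],
    [0,0,-0.001,0.0002,-0.6],
    [0,0,-0.0013,0.0003,-0.785],
    [0,0,-0.0013,0.0003,-0.785],
  ],
)

```text
t: 11.12
ee_pos: [0.4942, -0.1789, 0.0655]
eef_rot: [148.6, 89.8, -23.1]
force: [-0.4, -0.0, 6.8]
grip_width: 0.0307
```

Request:
servo_tool(
  moves=[
    [0,0,-0.0003,0,-0.2],
    [0,0,-0.0006,0,-0.4],
    [0,0,-0.001,0.0002,-0.6],
    [0,0,-0.0013,0.0003,-0.785],
    [0,0,-0.0013,0.0003,-0.785],
  ],
)

```text
t: 11.53
ee_pos: [0.4943, -0.1786, 0.0656]
eef_rot: [125.8, 89.8, -23.5]
force: [0.5, 0.5, 7.2]
grip_width: 0.0307
```

Request:
servo_tool(
  moves=[
    [0,0,-0.0003,0,-0.2],
    [0,0,-0.0006,0,-0.4],
    [0,0,-0.001,0.0002,-0.6],
    [0,0,-0.0013,0.0003,-0.785],
    [0,0,-0.0013,0.0003,-0.785],
  ],
)

```text
t: 11.95
ee_pos: [0.494, -0.1783, 0.0656]
eef_rot: [103.6, 89.8, -23.2]
force: [0.1, 0.2, 6.7]
grip_width: 0.0307
```

Request:
servo_tool(
  moves=[
    [0,0,-0.0003,0,-0.2],
    [0,0,-0.0006,0,-0.4],
    [0,0,-0.001,0.0002,-0.6],
    [0,0,-0.0013,0.0003,-0.785],
    [0,0,-0.0013,0.0003,-0.785],
    [0,0,-0.0013,0.0003,-0.785],
  ],
)

```text
t: 12.45
ee_pos: [0.4936, -0.1781, 0.0656]
eef_rot: [81.3, 89.8, -23.1]
force: [-0.7, 0.3, 6.0]
grip_width: 0.0309
```

Run:
```python
from rig import viewer,readout
from h import *
o=readout.observe(); print(o['ee_pos'],o['force'],o['moment'],o['joints'].round(1))
move_to(o,o['ee_pos'])
w=viewer.camera_info('wrist');im=viewer.grab_frame('wrist');cv2.imwrite('pics/wrist9.png',im)
s=viewer.grab_frame('side')[170:250,280:400]; cv2.imwrite('pics/side9.png',cv2.resize(s,None,fx=5,fy=5,interpolation=cv2.INTER_CUBIC))
```

```text
[ 0.49364123 -0.17814381  0.06562646] [-0.70422477  0.30860091  5.96809411] [ 0.00729882 -0.00160041  0.07754627] [-22.6   6.7 118.3  -0.   54.8  -8.1]
tool y world [ 0.968 -0.25   0.004] yaw -14.48 z [-0.25  -0.968  0.001]
shift mm [0. 0. 0.] norm [0. 0. 0.]
```

View pics/wrist9.png

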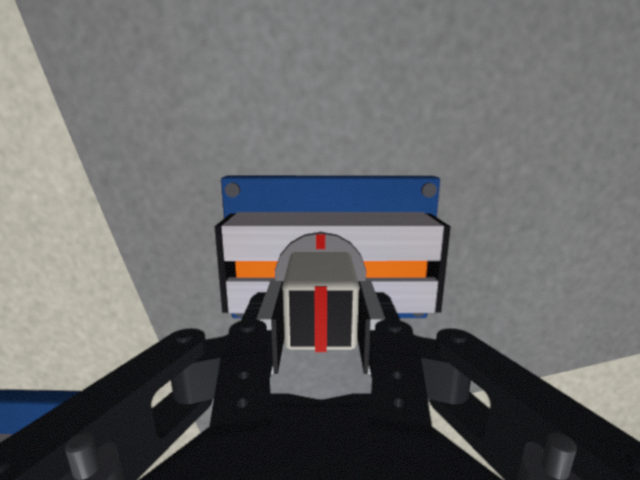

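View pics/side9.png

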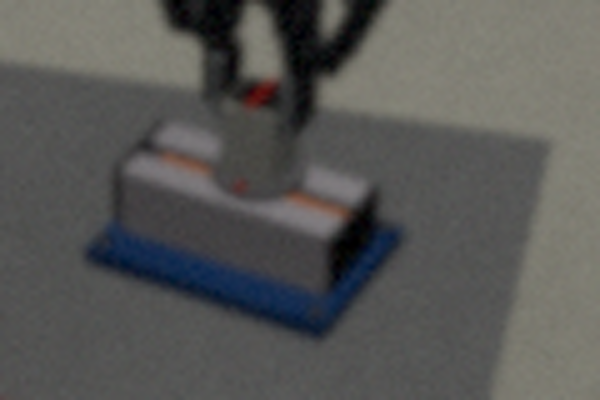

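Crosswise (stripe at column 320, square to the slot; tool yaw -14.5°). I'll ease up about 2.4 mm so the spring carries the bar to the lips, then open.

Request:
servo_tool(
  moves=[
    [0,-0.003,0,0,0],
    [0,-0.006,0,0,0],
    [0,-0.008,0,0,0],
    [0,-0.008,0,0,0],
    [0,-0.008,0,0,0],
  ],
)

```text
t: 12.97
ee_pos: [0.4936, -0.1781, 0.0678]
eef_rot: [81.8, 89.8, -22.7]
force: [1.1, 0.0, 4.5]
grip_width: 0.0307
```

Request:
servo_tool(
  moves=[
    [0.4,0,0,0,0],
    [0.5,0,0,0,0],
    [0.6,0,0,0,0],
    [0.8,0,0,0,0],
    [1,0,0,0,0],
    [1,0,0,0,0],
    [1,0,0,0,0],
    [1,0,0,0,0],
    [1,0,0,0,0],
    [1,0,0,0,0],
  ],
)

```text
t: 13.8
ee_pos: [0.4919, -0.1774, 0.0668]
eef_rot: [75.9, 90.0, -28.6]
force: [1.0, 0.3, 0.0]
grip_width: 0.0851
```

Run:
```python
from rig import viewer,readout
from h import *
o=readout.observe(); print(o['ee_pos'],o['force'],o['grip_width'])
cv2.imwrite('pics/wrist10.png',viewer.grab_frame('wrist'))
```

```text
[ 0.49188869 -0.17738227  0.06681916] [1.04702921 0.29866179 0.0322069 ] 0.08507026142084968
```

View pics/wrist10.png

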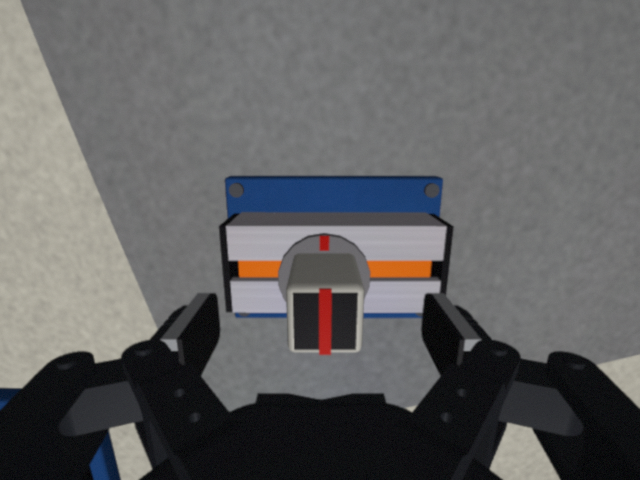

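Released; the pod stands square in the rail. Now I'll retreat straight up and check.

Request:
servo_tool(
  moves=[
    [1,-0.04,0,0,0],
    [1,-0.1,0,0,0],
    [1,-0.2,0,0,0],
    [1,-0.3,0,0,0],
    [1,-0.4,0,0,0],
    [1,-0.45,0,0,0],
    [1,-0.45,0,0,0],
    [1,-0.45,0,0,0],
    [1,-0.45,0,0,0],
  ],
)

```text
t: 14.6
ee_pos: [0.4912, -0.1771, 0.2012]
eef_rot: [-98.9, 89.9, 156.6]
force: [-0.5, 0.2, -0.4]
grip_width: 0.085
```

Run:
```python
from rig import viewer,readout
from h import *
o=readout.observe(); print(o['t'],o['ee_pos'],o['force'])
w=viewer.camera_info('wrist'); im=viewer.grab_frame('wrist');cv2.imwrite('pics/wrist11.png',im)
si=viewer.camera_info('side'); S=viewer.grab_frame('side'); cv2.imwrite('pics/side11.png',S)
T=viewer.grab_frame('top');cv2.imwrite('pics/top11.png',T)
d=cv2.absdiff(S,cv2.imread('pics/side0.png')).max(2)
c=cv2.resize(S[165:255,280:400],(800,600),interpolation=cv2.INTER_CUBIC);cv2.imwrite('pics/crop11.png',c)
hsv=cv2.cvtColor(im,cv2.COLOR_BGR2HSV)
red=(cv2.inRange(hsv,(0,130,70),(8,255,255))|cv2.inRange(hsv,(170,130,70),(180,255,255)))
fx=np.array([.968,-.25])
for q in cv2.findContours(red,cv2.RETR_EXTERNAL,cv2.CHAIN_APPROX_NONE)[0]:
    q=q.reshape(-1,2).astype(np.float32)
    if len(q)<8: continue
    Q=onplane(w,q,.105)[:,:2].astype(np.float32)*1000
    v=cv2.fitLine(Q,cv2.DIST_L2,0,.01,.01).ravel(); print(q.mean(0),'centre',Q.mean(0),'yaw',np.degrees(np.arctan2(v[1],v[0])))
# bystanders in side view: change per region
for n,(x0,y0,x1,y1) in dict(gauge=(205,185,235,228),driver=(228,238,300,268),jar=(168,258,202,300)).items(): print(n,d[y0:y1,x0:x1].max())
```

```text
14.6 [ 0.49119694 -0.17709475  0.20115408] [-0.51101994  0.16584964 -0.38109778]
[ 17. 388.] centre [ 178.39217 -252.89897] yaw -12.57747
[323.9625 235.    ] centre [ 494.17813 -180.33157] yaw 75.69812
[323.31818 200.     ] centre [ 500.57745 -153.10728] yaw 75.81032
[363.88422   5.6    ] centre [559.62415  -31.767895] yaw -8.93443
gauge 12
driver 20
jar 18
```

View pics/crop11.png

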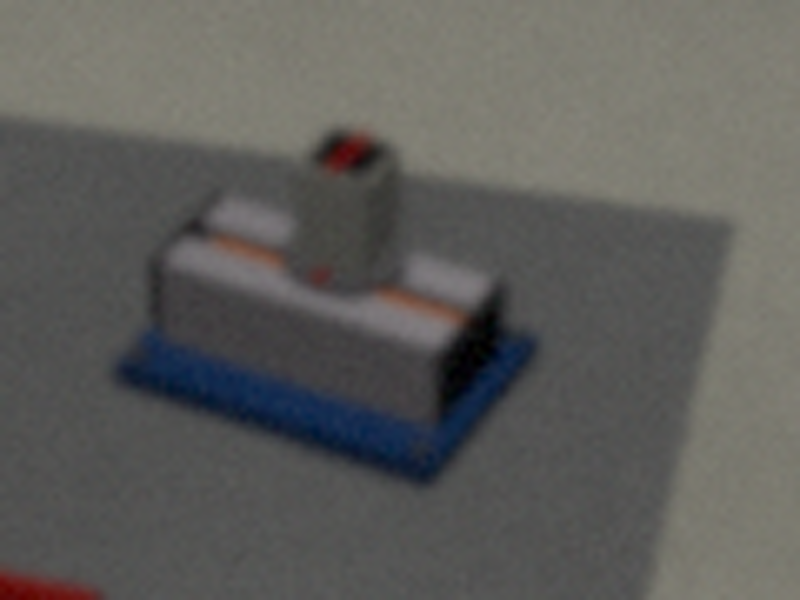

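View pics/wrist11.png

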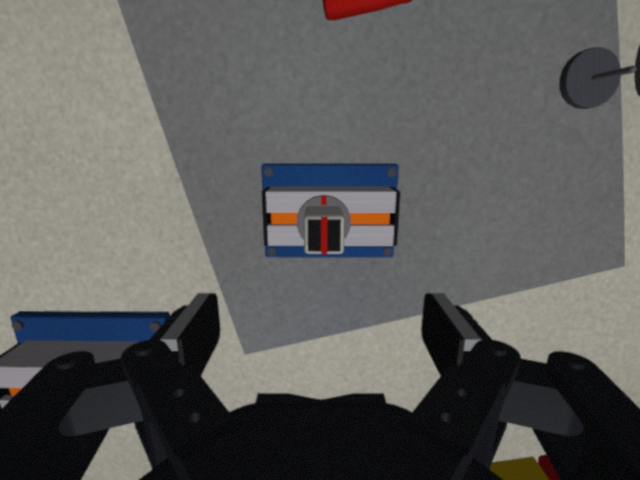

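Run:
```python
from rig import env
print(env.hand_in())
```

```text
the job is handed in; nothing more can be done
None
```

The sensor pod is locked crosswise in the test rail and released. I handed the job in at about 15 s of the 64 s allowed.

**What I did:**
- **Pick-up:** I lifted the white pod out of the blue ring stand with the jaws across its y sides.
- **Slot:** I found the slot with the wrist camera and centred the pod on it to about 0.3 mm. I then lowered it in small steps.
- **Insertion:** The foot entered the slot without catching on the lips and met the spring at the expected height. I pressed until the bar was estimated to be about 3 mm below the lips, at about 9 N of spring force.
- **Twist and release:** I turned it 90° in four steps, eased up about 2 mm so the spring carried it, opened the jaws and backed straight up.

**Last checks:**
- **Angle:** The stripe measures 75.7°, against 75.5° for exactly square to the rail.
- **Pose:** The pod looks upright in both the side and wrist views.
- **Fixture load:** The highest force read at the end of a move was about 8 N, well under the 50 N limit. I did not see forces between those readings.
- **Bystanders:** The screwdriver, jar and disc gauge show no change in the side view.

**Not confirmed or in disagreement:**
- I did not measure the final foot height independently. It rests on the spring forces and on the arm's height readings.
- The first slot estimates from the top and wrist cameras differed by about 1.4 mm across the slot. I used the close wrist view, and the clean entry agreed with it.

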